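# Set out the mugs on the display stand and lock the guard rail

## Task

Flip the cam lever to free the guard rail and draw the rail fully back, then set every mug on the table gently down on the centre of the pad of its own colour, turned so that its handle points straight along that pad's brass arrow. When all the mugs stand upright in place, slide the rail fully home behind them and flip the lever fully back to lock it, leaving the other things where they are. A pad whose mug is not there stays empty.

Things in the scene. Friction and masses are not known exactly. Their poses are not given: they have to be found in the camera images.
- stand: Fixed wooden display stand, a board 12 mm thick. Origin on the table under the middle of its three round pads; x from the guard rail towards the front edge (roughly the way of the brass arrows), y along the row of pads, z up. Board: x -0.16 to 0.11, y -0.25 to 0.22. Pad centres at x = 0, y = -0.12, 0, 0.12; which colour is where varies.
- guard_rail (a joint): Aluminium guard rail behind the pads, 400 mm along the stand's y, top 46 mm above the table. 0 = home (3 mm behind a centred mug's wall); grows to 0.07 m as it is drawn back towards the stand's -x. Needs about 3 N, stays where left. Cannot move more than 3 mm with the cam lever locked. Draw it fully back (above 0.055) before loading the mugs.
- rail_grip (a point): Grip point on the rail's upright black tab, 88 mm above the table, 12 mm below the tab's top. The tab is 14 mm thick along the stand's y and 26 mm along its x, free on both sides from 50 mm up; in the stand's frame it is at y = 0, x = -0.080 with the rail home. Moves with the rail.
- cam_lever (a joint): Steel cam lever with a red ball at the stand's -y end. 0 = locked: leans 0.7 rad from vertical inwards (to the stand's +y) and its nose blocks the rail. Swings outwards (to the stand's -y) about an axis along the stand's x to 1.4 rad = fully free, leaning 0.7 rad outwards. Needs about 2 N at the ball, stays where left. Locked with the rail drawn back, its nose would stop the rail coming home.
- lever_ball (a point): Centre of the red ball, 22 mm in diameter, on the lever's end, 85 mm from the pivot; about 107 mm above the table at either end of the swing and 127 mm at mid-swing.
- lever_pivot (a point): Centre of the lever's pivot, 42 mm above the table, fixed in the stand at x = -0.0725, y = -0.225.
- mug_blue: Terracotta mug with a blue glazed rim band and blue handle: straight round wall 62 mm in outer diameter, 5 mm thick, on a heavy foot 76 mm in diameter and 8 mm high; 100 mm tall, open on top, 0.2 to 0.42 kg. Origin at the centre of its underside, z up, x towards the handle (62 mm out from the axis, 12 mm wide, from 22 to 82 mm up). Starts upright. May be absent.
- handle_blue (a point): Middle of the blue mug's handle, 56 mm from the mug's axis (along its x) and 52 mm above its underside.
- pad_blue: Fixed round blue pad on the stand, 100 mm in diameter, 4 mm thick, its top 16 mm above the table. Origin at the centre of its underside (12 mm above the table); x points along its brass arrow mark, up to 0.6 rad either way from the stand's x.
- mark_blue (a point): Point on the blue pad's brass arrow, 60 mm from the pad's centre; the arrow runs outwards from 34 to 88 mm and its tip points outwards.
- mug_yellow: Terracotta mug with a yellow glazed rim band and yellow handle: straight round wall 62 mm in outer diameter, 5 mm thick, on a heavy foot 76 mm in diameter and 8 mm high; 100 mm tall, open on top, 0.2 to 0.42 kg. Origin at the centre of its underside, z up, x towards the handle (62 mm out from the axis, 12 mm wide, from 22 to 82 mm up). Starts upright. May be absent.
- handle_yellow (a point): Middle of the yellow mug's handle, 56 mm from the mug's axis (along its x) and 52 mm above its underside.
- pad_yellow: Fixed round yellow pad on the stand, 100 mm in diameter, 4 mm thick, its top 16 mm above the table. Origin at the centre of its underside (12 mm above the table); x points along its brass arrow mark, up to 0.6 rad either way from the stand's x.
- mark_yellow (a point): Point on the yellow pad's brass arrow, 60 mm from the pad's centre; the arrow runs outwards from 34 to 88 mm and its tip points outwards.
- mug_green: Terracotta mug with a green glazed rim band and green handle: straight round wall 62 mm in outer diameter, 5 mm thick, on a heavy foot 76 mm in diameter and 8 mm high; 100 mm tall, open on top, 0.2 to 0.42 kg. Origin at the centre of its underside, z up, x towards the handle (62 mm out from the axis, 12 mm wide, from 22 to 82 mm up). Starts upright. May be absent.
- handle_green (a point): Middle of the green mug's handle, 56 mm from the mug's axis (along its x) and 52 mm above its underside.
- pad_green: Fixed round green pad on the stand, 100 mm in diameter, 4 mm thick, its top 16 mm above the table. Origin at the centre of its underside (12 mm above the table); x points along its brass arrow mark, up to 0.6 rad either way from the stand's x.
- mark_green (a point): Point on the green pad's brass arrow, 60 mm from the pad's centre; the arrow runs outwards from 34 to 88 mm and its tip points outwards.
- amber_bottle: Amber glass bottle, 50 mm in diameter, 130 mm tall, loose, not part of the job. Origin at the centre of its underside.
- glass_jar: Clear glass jar with brass lid, 52 mm in diameter, 85 mm tall, loose, not part of the job. Origin at the centre of its underside.
- button_tin: Round brass tin, 76 mm in diameter, 28 mm tall, loose, not part of the job. Origin at the centre of its underside.
- card_wallet: Dark green card wallet 100 x 75 x 18 mm, loose, not part of the job. Origin at the centre of its underside.

How it is judged:
On the way, in this order (a step that is already met when the one before it is completed fails the run):
1. the cam lever is flipped free (value of joint cam_lever above 1.1 rad), for 0.2 s.
2. the guard rail is drawn fully back (value of joint guard_rail above 0.055 m), for 0.2 s.
3. with the rail drawn back, every mug present stands on its own pad with its handle along the arrow (horizontal distance between mug_blue and pad_blue below 0.009 m and x of handle_blue in the frame of pad_blue above 0.04 m and y of handle_blue in the frame of pad_blue between -0.01 and 0.01 m and angle between each of mug_blue, mug_yellow, mug_green's own z axis and vertical below 0.08 rad and z of mug_blue in the frame of pad_blue below 0.008 m and horizontal distance between mug_yellow and pad_yellow below 0.009 m and x of handle_yellow in the frame of pad_yellow above 0.04 m and y of handle_yellow in the frame of pad_yellow between -0.01 and 0.01 m and z of mug_yellow in the frame of pad_yellow below 0.008 m and horizontal distance between mug_green and pad_green below 0.009 m and x of handle_green in the frame of pad_green above 0.04 m and y of handle_green in the frame of pad_green between -0.01 and 0.01 m and z of mug_green in the frame of pad_green below 0.008 m and linear speed of each of mug_blue, mug_yellow, mug_green below 0.03 m/s and value of joint guard_rail above 0.055 m), for 0.2 s.
4. the guard rail is slid home (horizontal distance between mug_blue and pad_blue below 0.009 m and x of handle_blue in the frame of pad_blue above 0.04 m and y of handle_blue in the frame of pad_blue between -0.01 and 0.01 m and angle between each of mug_blue, mug_yellow, mug_green's own z axis and vertical below 0.08 rad and z of mug_blue in the frame of pad_blue below 0.008 m and horizontal distance between mug_yellow and pad_yellow below 0.009 m and x of handle_yellow in the frame of pad_yellow above 0.04 m and y of handle_yellow in the frame of pad_yellow between -0.01 and 0.01 m and z of mug_yellow in the frame of pad_yellow below 0.008 m and horizontal distance between mug_green and pad_green below 0.009 m and x of handle_green in the frame of pad_green above 0.04 m and y of handle_green in the frame of pad_green between -0.01 and 0.01 m and z of mug_green in the frame of pad_green below 0.008 m and value of joint guard_rail below 0.005 m), for 0.2 s.
5. the cam lever is flipped back to locked with the rail home (all of step 4 and value of joint cam_lever below 0.2 rad), for 0.2 s.
At the end, for the whole second after the job is handed in: Every mug present stands upright, at rest, on the pad of its colour, its axis within 9 mm of the centre, the middle of its handle within 10 mm (10 degrees) of the arrow's line on the arrow's side; rail within 5 mm of home; lever locked (below 0.2 rad) (all of step 5 and linear speed of each of mug_blue, mug_yellow, mug_green below 0.03 m/s); the robot touches nothing.
It fails at once if one of the other things is knocked over or pushed more than 5 cm (distance of any of amber_bottle, glass_jar, button_tin, card_wallet from where it was at the start of the episode above 0.05 m or angle between any of amber_bottle, glass_jar, button_tin, card_wallet's own z axis and vertical above 0.5 rad).
It fails at once if a mug is dropped or banged hard onto its pad (contact force between mug_blue and pad_blue above 60 N or contact force between mug_yellow and pad_yellow above 60 N or contact force between mug_green and pad_green above 60 N).
Of mug_blue, mug_yellow, mug_green only 2 to 3 are there at a start; the rules pass over those that are not, and their reading is None.
At some moment in a run one of mug_blue, mug_yellow, mug_green may be knocked a few centimetres aside while the robot is not near it.
It also fails if it takes over 210 s, if anything falls off the work surface, if the arm or the gripper's body presses on something with over 40 N, if the wrist force passes 120 N, or if a joint passes its speed limit or range.

## Robot

A 6-joint arm with a two-finger parallel gripper is mounted at the origin on the work surface. World frame = base frame: x ahead of the robot, y to its left, z up, the work surface at z = 0. Lengths are in m, angles in rad, forces in N, time in s.
With the tool pointing down it reaches from about 0.225 to 0.725 m from the base axis. Payload 3.1 kg.
Tool frame: the origin (TCP) lies midway between the tips of the shut fingers; the grasp point (between the pads) lies 19 mm behind it; z points along the fingers, y is the line along which they close (so a half turn about z gives the same grasp; the last joint's range is limited). The gripper opens to 85 mm and grips with 20 to 120 N. Pads are 22 mm wide; open, the fingers measure 114 mm over their backs; the gripper's body (76 mm by 85 mm) begins 54 mm behind the grasp point. The pads swing forward as they close: fully open they stand 13 mm farther back than shut.
Start: joints at [0.993, 0.048, 0.099, 1.622, 0, 1.443], TCP at [0.228, 0.473, 0.231] pointing down, gripper open.
Joint ranges: [-2.91, 2.91], [-0.99, 1.94], [-1.21, 1.42], [-2.12, 2.29], [-1.49, 1.47], [-3.14, 3.14]. Speed limits (rad/s): [2.79, 2.79, 3.14, 3.14, 3.14, 3.14].

## Interface

Orientations are given as [roll, pitch, yaw] about the fixed x, y, z axes, in that order (R = Rz(yaw) Ry(pitch) Rx(roll)).
In Python, from plant import manip, planner, cams, current_time_s, current_qpos, current_qd, current_tau, current_eef_pos, current_orientation, current_contact_force, current_wrist_torque, current_opening, current_finger_force gives the robot as it stands. Calls block until the motion is done:
- manip.reach(position, orientation): joint-space move of the TCP to a pose.
- manip.movel(position, ori=None, max_speed=0.15, force_limit=None): straight line of the TCP; ori=None keeps the orientation; max_speed is the mean speed in m/s. With force_limit (N) it stops when the force on the tool has changed by that much, and returns True; else False.
- manip.movej(angles): joint-space move.
- manip.open_jaws() and manip.grasp(): open the fingers fully, or close them until they stop; the grip force is fixed at half the most.
- manip.sleep(seconds).
- planner.ik(position, orientation): joint angles nearest the present ones, or None.
- cams.camera(name): name is "scene" or "top" or "wrist"; returns a dict with "img" (420x560x3 uint8, red, green, blue), "z_map" (420x560 float32, m along the optical axis (not along the pixel's ray), 0 where there is no reading), "fx", "fy", "cx", "cy" (pixels), "rvec" (rotation vector, rad) and "tvec" (3), from world to camera coordinates, as OpenCV has them. Camera axes: x right, y down, z forward; pixel columns grow to the right and rows downward; lengths in m; the calibration is good to about 2 mm. A picture is of the moment at which its call begins.
A pose or a line that the arm cannot do raises manip.Unreachable and nothing moves.
- manip.finish_job(): hands the job in; it is judged then, once.
Readings, each from a call of its own:
- current_time_s(): time.
- current_qpos(): joint angles.
- current_qd(): joint speeds.
- current_tau(): joint torques, N m.
- current_eef_pos(): TCP position.
- current_orientation(): TCP orientation.
- current_contact_force(): force on the tool from outside, world axes, zero at the start.
- current_wrist_torque(): the same for the moment, N m.
- current_opening(): opening from 0.0 (shut) to 1.0 (fully open).
- current_finger_force(): force on a finger pad.
Only numpy, scipy, OpenCV 4.12 (cv2) and the standard library are available. Lean on these libraries where they do the work, as an engineer would, in place of code of your own. Each camera call takes 0.05 s, during which the arm holds its last target. There are 200 camera calls.

## Working session

There is one attempt and no reset: what is moved stays moved. The work goes in short steps, each a Python script; the robot and the scene stay as the last script left them, time stands still between calls to the robot, and variables do not carry over. Pictures are saved under pics/ and viewed, at most 14 in all, crops included, and the job is handed in when it is done.

```bash
ls; mkdir -p pics; python3 - <<'E'
from plant import cams, current_time_s
import cv2,numpy as np
for n in ("scene","top"):
    c=cams.camera(n); cv2.imwrite(f"pics/{n}0.png",c["img"][:,:,::-1]); np.savez(f"{n}0.npz",**c)
    R=cv2.Rodrigues(np.array(c["rvec"]))[0]; print(n,c["fx"],c["cx"],c["cy"],-R.T@np.array(c["tvec"]),R[2], (c["z_map"]>0).mean())
print(current_time_s())
E
```

```text
pics
scene 392.75614128269325 276.48748364824996 212.136654877987 [ 0.90762509 -0.61877197  0.80361463] [-0.38875302  0.57606299 -0.71904278] 0.9961011904761905
top 380.2734534935492 283.6763294387931 211.32296876095094 [ 0.3755758  -0.05730057  0.95903653] [ 0.14478947  0.02884159 -0.98904205] 0.996156462585034
0.1
```

View pics/scene0.png

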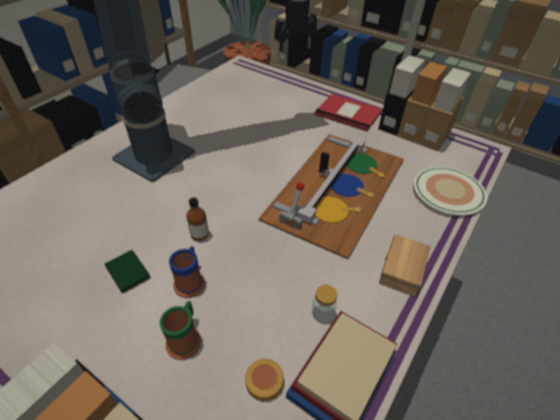

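View pics/top0.png

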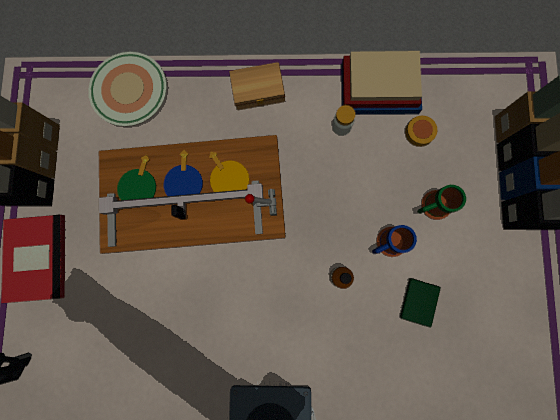

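The pictures show:
- **Stand:** it sits left of the robot. In the top view the pads are green (137,186), blue (183,181) and yellow (230,178). The lever ball is at (250,198) and the rail tab at (180,210).
- **Mugs:** only blue (402,238) and green (452,199) are present, and both handles point left in the top view. The yellow mug is absent.
- **Bottle:** it stands at (343,277), close to the blue mug.

```bash
cat > h.py <<'E'
import numpy as np, cv2
from scipy.optimize import least_squares
HUE={'blue':(105,130),'green':(45,85),'yellow':(18,32),'red':(172,6)}
def ray(c,px):
    """pixels (N,2) -> camera centre, world directions"""
    R=cv2.Rodrigues(np.array(c["rvec"],float))[0]; t=np.array(c["tvec"],float).ravel()
    p=np.atleast_2d(px).astype(float)
    d=np.c_[(p[:,0]-c["cx"])/c["fx"],(p[:,1]-c["cy"])/c["fy"],np.ones(len(p))]
    return -R.T@t, d@R
def plane(c,px,z):
    o,d=ray(c,px); return o+d*((z-o[2])/d[:,2])[:,None]
def cloud(c):
    v,u=np.mgrid[:420,:560]; o,d=ray(c,np.c_[u.ravel(),v.ravel()])
    return (o+d*c["z_map"].reshape(-1,1)).reshape(420,560,3)
def proj(c,P):
    return cv2.projectPoints(np.atleast_2d(P).astype(float),np.array(c["rvec"],float),np.array(c["tvec"],float),np.array([[c["fx"],0,c["cx"]],[0,c["fy"],c["cy"]],[0,0,1.]]),None)[0][:,0]
def hmask(c,col,s=110,v=40):
    h=cv2.cvtColor(np.ascontiguousarray(c["img"]),cv2.COLOR_RGB2HSV); lo,hi=HUE[col]
    m=(h[...,0]>=lo)&(h[...,0]<=hi) if lo<hi else (h[...,0]>=lo)|(h[...,0]<=hi)
    return m&(h[...,1]>s)&(h[...,2]>v)
def circle(P,r,c0=None):
    c0=P.mean(0) if c0 is None else c0
    f=lambda q:np.hypot(P[:,0]-q[0],P[:,1]-q[1])-r
    s=least_squares(f,c0,loss='soft_l1',f_scale=.001); return s.x,np.abs(s.fun).mean()
def tri(cs,pxs):
    A=np.zeros((3,3));b=np.zeros(3);L=[]
    for c,p in zip(cs,pxs):
        o,d=ray(c,p); d=d[0]/np.linalg.norm(d[0]); M=np.eye(3)-np.outer(d,d); A+=M;b+=M@o;L.append((M,o))
    x=np.linalg.solve(A,b); return x,[np.linalg.norm(M@(x-o)) for M,o in L]
E
cat > m0.py <<'E'
from h import *
S=dict(np.load("scene0.npz"));T=dict(np.load("top0.npz"))
X=cloud(T);XS=cloud(S)
tab=X[300:330,440:490].reshape(-1,3);print("table z",tab[:,2].mean(),tab[:,2].std())
# board
hsv=cv2.cvtColor(T["img"],cv2.COLOR_RGB2HSV)
print("hsv",{k:hsv[v,u].tolist() for k,(u,v) in dict(board=(150,240),board2=(250,145),arrowB=(184,160),yel=(232,180),grn=(137,186),blu=(183,181),red=(249,198),mugB=(398,229),mugG=(462,190),table=(320,200)).items()})
print("X",X[240,150],X[145,250],X[205,160],X[181,183])
E
python3 m0.py
```

```text
table z 0.004124163163296398 0.05524853131460014
hsv {'board': [14, 190, 106], 'board2': [13, 190, 102], 'arrowB': [20, 209, 127], 'yel': [23, 255, 137], 'grn': [71, 255, 63], 'blu': [110, 207, 90], 'red': [1, 229, 129], 'mugB': [11, 255, 45], 'mugG': [69, 255, 58], 'table': [17, 41, 124]}
X [0.44067632 0.30634792 0.0117968 ] [0.68821407 0.05884144 0.01045711] [0.52734122 0.27999123 0.02764299] [0.59119898 0.22779031 0.01724088]
```

```bash
python3 - <<'E'
import cv2
a=cv2.imread("pics/top0.png");s=cv2.imread("pics/scene0.png")
A=cv2.resize(a[130:260,95:295],(800,520),interpolation=cv2.INTER_CUBIC);cv2.imwrite("pics/topcrop.png",A)
E
```

```text
(no output)
```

View pics/topcrop.png

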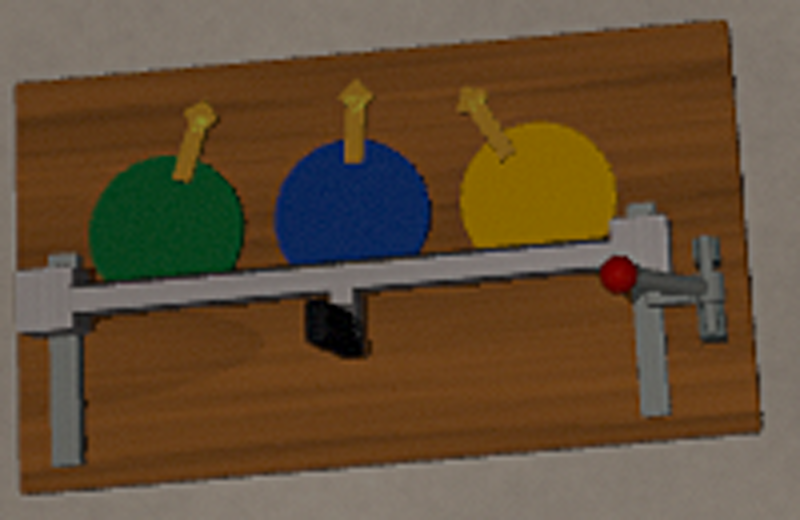

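The crop shows the board clearly outlined: red ball at crop (619,275), tab at (335,325), arrows on the front side of each pad. Now I'll fit the stand, pads, arrows, ball and mugs.

```bash
cat >> h.py <<'E'
def big(m):
    n,l,st,_=cv2.connectedComponentsWithStats(m.astype(np.uint8)); return l==1+np.argmax(st[1:,4])
def contour(m):
    k=max(cv2.findContours(m.astype(np.uint8),cv2.RETR_EXTERNAL,cv2.CHAIN_APPROX_NONE)[0],key=cv2.contourArea); return k[:,0].astype(float)
def stand(T):
    """stand pose (x,y,yaw) from the board's outline in the top view"""
    hsv=cv2.cvtColor(np.ascontiguousarray(T["img"]),cv2.COLOR_RGB2HSV)
    m=(hsv[...,1]>120); m[:, 292:]=0; m[:125]=0; m[262:]=0; m[:,:75]=0
    m=big(cv2.morphologyEx(m.astype(np.uint8),cv2.MORPH_CLOSE,np.ones((5,5))))
    P=plane(T,contour(m),.012)[:,:2]
    (c,(w,h),a)=cv2.minAreaRect(P.astype(np.float32)); 
    if w<h: a+=90
    a=(a+90)%180-90   # angle of long side, = stand y (or -y)
    yaw=np.radians(a); yaw=yaw-np.pi/2 if yaw>0 else yaw+np.pi/2
    R=np.array([[np.cos(yaw),-np.sin(yaw)],[np.sin(yaw),np.cos(yaw)]])
    o=np.array(c)-R@np.array([-.025,-.015]); return o,yaw,R,(w,h)
def pad(T,col,o,R,z=.016):
    """pad centre from its coloured outline (points off the hidden side only)"""
    m=hmask(T,col); m[:,292:]=0; m[:125]=0; m[262:]=0; m=big(m)
    P=plane(T,contour(m),z)[:,:2]; L=(P-o)@R
    return P,L
def arrows(T,o,R,pads):
    hsv=cv2.cvtColor(np.ascontiguousarray(T["img"]),cv2.COLOR_RGB2HSV)
    X=[]
    v,u=np.where((hsv[...,0]>=17)&(hsv[...,0]<=30)&(hsv[...,1]>110)&(hsv[...,2]>105))
    P=plane(T,np.c_[u,v],.0125)[:,:2]
    out={}
    for k,c in pads.items():
        d=P-c; r=np.hypot(*d.T); L=d@R
        s=(r>.052)&(r<.088)&(np.abs(np.arctan2(L[:,1],L[:,0]))<.7); e=d[s].mean(0); out[k]=(np.arctan2(e[1],e[0]),s.sum(),np.hypot(*e))
    return out
E
cat > m1.py <<'E'
from h import *
S=dict(np.load("scene0.npz"));T=dict(np.load("top0.npz"))
o,yaw,R,wh=stand(T);print("stand",o,yaw,wh)
pads={}
for k in ('green','blue','yellow'):
    P,L=pad(T,k,o,R); s=L[:,0]>-.022
    c,e=circle(P[s],.05); pads[k]=c; print(k,c,"local",(c-o)@R,"res",e)
for k,v in arrows(T,o,R,pads).items(): print(k,v, v[0]-yaw)
m=hmask(T,'red',150,60);m[:,292:]=0;m[:150]=0;m[240:]=0;m=big(m)
n=hmask(S,'red',150,60);n[:,340:]=0;n[:,270:][:170]=0;n[:170]=0;n[215:]=0;n[:,:270]=0;n=big(n)
pc=[np.mean(np.argwhere(q),0)[::-1] for q in (m,n)];print(pc)
b,e=tri([T,S],pc);print("ball",b,e,"expected",o+R@[-.0725,-.225+.085*np.sin(.7)],.107)
print("tab exp",o+R@[-.08,0])
for k in ('blue','green'):
    q=hmask(T,k,110,35);q[:,:300]=0;q[:,490:]=0;q[:170]=0;q[265:]=0;q=big(q);P=plane(T,np.argwhere(q)[:,::-1],.1)[:,:2]
    # rim outline: outer contour convex hull far from handle
    C=plane(T,contour(q),.1)[:,:2]; c,e=circle(C,.031,np.median(P,0))
    for _ in range(3):
        r=np.hypot(*(C-c).T); s=np.abs(r-.031)<.003; c,e=circle(C[s],.031,c)
    h=P[(np.hypot(*(P-c).T)>.035)]
    # handle top at z~.082
    H=plane(T,np.argwhere(q)[:,::-1],.082)[:,:2]; H=H[np.hypot(*(P-c).T)>.037]; 
    H2=plane(T,np.argwhere(q)[:,::-1],.075)[:,:2]; H2=H2[np.hypot(*(P-c).T)>.037]
    d=H.mean(0)-c;d2=H2.mean(0)-c
    print("mug",k,c,e,s.sum(),"ang",np.arctan2(d[1],d[0]),np.arctan2(d2[1],d2[0]),np.hypot(*d),len(H))
X=cloud(T)
for n,(u,v) in dict(bottle=(343,277),jar=(345,115),tin=(422,130)).items(): print(n,np.median(X[v-3:v+4,u-3:u+4].reshape(-1,3),0))
E
python3 m1.py
```

```text
stand [0.58510522 0.2281805 ] 0.08862373432689696 (0.2678035795688629, 0.4679030478000641)
green [0.57194101 0.34856772] local [-0.00245734  0.1210799 ] res 0.0027561645833218155
blue [0.58241656 0.228715  ] local [-0.0026308   0.00077037] res 0.002662812181932182
yellow [0.59822948 0.11107632] local [ 0.00270813 -0.11780619] res 0.007277497614749667
green (np.float64(-0.18843306534597645), np.int64(68), np.float64(0.07118367961403584)) -0.27705679967287344
blue (np.float64(0.040041140615387265), np.int64(78), np.float64(0.0709493015605068)) -0.0485825937115097
yellow (np.float64(0.6090560514186373), np.int64(71), np.float64(0.07033263609113012)) 0.5204323170917403
[array([ 28.57594937, 228.26401447]), array([299.89473684, 185.78947368])]
ball [ 0.41561692  0.48042346 -0.08738797] [np.float64(0.18016806415276704), np.float64(0.1801680641527671)] expected [0.52795744 0.0521903 ] 0.107
tab exp [0.50541918 0.22109987]
mug blue [ 0.44039333 -0.29734048] 0.0007988510469177305 80 ang 2.040889562953536 2.049746266559468 0.04747184381559778 64
mug green [ 0.53340302 -0.41272164] 0.001034206433076888 76 ang nan nan nan 0
bottle [ 0.35513413 -0.1609622   0.13010694]
jar [ 0.73730357 -0.1775071   0.08575783]
tin [ 0.71905683 -0.37816505  0.02957009]m1.py:24: RuntimeWarning: Mean of empty slice.
  d=H.mean(0)-c;d2=H2.mean(0)-c
  ret = um.true_divide(
```

```bash
cat >> h.py <<'E'
def mug(T,k,box,v=25):
    """mug centre from its rim (z=.1), handle direction from handle pixels (z about .078)"""
    u0,u1,v0,v1=box
    q=hmask(T,k,90,v);w=np.zeros_like(q);w[v0:v1,u0:u1]=1;q&=w
    px=np.argwhere(q)[:,::-1];C=plane(T,contour(q),.1)[:,:2];P=plane(T,px,.1)[:,:2]
    g=big(q);c=plane(T,np.argwhere(g)[:,::-1],.1)[:,:2];c=(c.min(0)+c.max(0))/2
    for t in (.012,.006,.003,.003):
        s=np.abs(np.hypot(*(C-c).T)-.031)<t; c,e=circle(C[s],.031,c)
    r=np.hypot(*(P-c).T); s2=(r>.034)&(r<.075)
    d=(plane(T,px[s2],.078)[:,:2]-c).mean(0)
    return c,np.arctan2(d[1],d[0]),dict(res=e,n=int(s.sum()),hr=np.hypot(*d),hn=int(s2.sum()))
E
cat > m2.py <<'E'
from h import *
S=dict(np.load("scene0.npz"));T=dict(np.load("top0.npz"))
print(mug(T,'blue',(360,430,215,262)));print(mug(T,'green',(405,480,170,225)))
m=hmask(T,'red',150,60);w=m*0;w[188:208,238:262]=1;m&=w>0
n=hmask(S,'red',120,50);w=n*0;w[178:195,290:308]=1;n&=w>0
pc=[np.mean(np.argwhere(q),0)[::-1] for q in (m,n)];print(pc,m.sum(),n.sum())
print("ball",tri([T,S],pc))
XS=cloud(S);X=cloud(T)
for k in((175,210),(180,212)):print("tab",X[k[1],k[0]])
for k in((325,155),(324,165)):print("tabS",XS[k[1],k[0]])
E
python3 m2.py
```

```text
(array([ 0.44035368, -0.29719916]), np.float64(2.015273790513693), {'res': np.float64(0.0007456068955377747), 'n': 80, 'hr': np.float64(0.04466942998757658), 'hn': 85})
(array([ 0.53315903, -0.41265631]), np.float64(1.9686063913453897), {'res': np.float64(0.0008395532031582659), 'n': 78, 'hr': np.float64(0.04433918827176831), 'hn': 79})
[array([249.2       , 198.10769231]), array([299.8  , 185.925])] 65 40
ball (array([0.52974707, 0.04596863, 0.11493773]), [np.float64(0.0006989387839119928), np.float64(0.0006989387839118885)])
tab [0.5038498  0.21808769 0.10054382]
tab [0.50396691 0.21638458 0.06758604]
tabS [0.51103938 0.21337791 0.10294322]
tabS [0.51087244 0.21580495 0.06419102]
```

```bash
cat > rb.py <<'E'
from h import *
from plant import manip,planner,cams,current_time_s,current_eef_pos,current_contact_force,current_opening,current_finger_force,current_qpos,current_orientation
O=np.array([.5851,.2282]);YAW=.0886
RS=np.array([[np.cos(YAW),-np.sin(YAW)],[np.sin(YAW),np.cos(YAW)]])
def W(x,y,z): return [*(O+RS@[x,y]),z]
def D(yaw): return [np.pi,0,(yaw+np.pi)%(2*np.pi)-np.pi]
def loc(p): return (np.asarray(p)[:2]-O)@RS
def shot(name):
    c=cams.camera("top");np.savez(name+".npz",**c);cv2.imwrite(f"pics/{name}.png",c["img"][:,:,::-1]);return c
def st(t): print(t,"t=%.1f"%current_time_s(),"loc",loc(current_eef_pos()).round(4),"z %.3f"%current_eef_pos()[2],"F",np.round(current_contact_force(),1),"open %.3f"%current_opening(),flush=True)
E
python3 - <<'E'
from rb import *
for a in (YAW+np.pi/2,YAW-np.pi/2):
    q=planner.ik(W(-.0725,-.135,.22),D(a));print(a,None if q is None else np.round(q,2))
yaw=YAW+np.pi/2 if q is None or abs(planner.ik(W(-.0725,-.135,.22),D(YAW+np.pi/2))[5])<abs(q[5]) else YAW-np.pi/2
manip.grasp()
manip.reach(W(-.0725,-.135,.22),D(yaw));st("above")
print(manip.movel(W(-.0725,-.135,.09),max_speed=.1,force_limit=8));st("down")
print(manip.movel(W(-.0725,-.262,.09),max_speed=.06,force_limit=15));st("push")
E
```

```text
1.6593963267948966 [0.04 0.06 0.09 1.6  0.   1.52]
-1.4821963267948965 [ 0.04  0.06  0.09  1.6   0.   -1.62]
above t=2.6 loc [-0.0726 -0.1341] z 0.220 F [-0.2  0.5  0.8] open -0.003
False
down t=4.1 loc [-0.0718 -0.135 ] z 0.091 F [ 0.7 -0.8  0.2] open 0.000
True
push t=5.8 loc [-0.0736 -0.2477] z 0.089 F [0.3 2.4 2.9] open -0.001
```

```bash
python3 - <<'E'
from rb import *
manip.movel(W(-.0725,-.235,.09),max_speed=.1);manip.movel(W(-.0725,-.22,.22),max_speed=.2)
manip.open_jaws()
manip.reach(W(-.08,0.0,.22),D(YAW));st("above tab")
S=cams.camera("scene");n=hmask(S,'red',120,50)
e=proj(S,W(-.0725,-.28,.107))[0];print("expected px",e);w=n*0;u,v=e.astype(int);w[v-25:v+25,u-25:u+25]=1;n&=w>0;p=np.mean(np.argwhere(n),0)[::-1];print(p,n.sum())
for a in (.4,.5,.6,.7): print(a,proj(S,W(-.0725,-.225-.085*np.sin(a),.042+.085*np.cos(a)))[0])
X=cloud(S);print("tab xyz from cloud")
c=shot("top1");X=cloud(c);P=X[150:250,120:240].reshape(-1,3);P=P[(P[:,2]>.095)&(P[:,2]<.106)];print(len(P),loc(P.mean(0)) if len(P) else'')
E
```

```text
above tab t=11.2 loc [-0.08   -0.0001] z 0.220 F [-0.8  0.5 -0.3] open 0.999
expected px [279.52951958 212.43070359]
[280.54901961 211.70588235] 51
0.4 [284.00549432 203.22723498]
0.5 [282.45587778 206.16388688]
0.6 [280.97378213 209.22296131]
0.7 [279.57790975 212.36683603]
tab xyz from cloud
70 [-0.08171897  0.00043157]
```

View pics/top1.png

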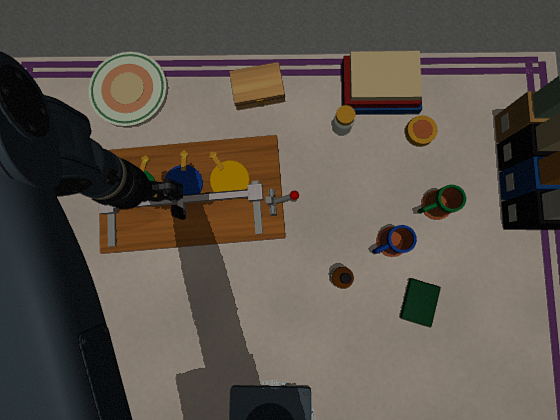

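The lever is fully out, with the ball at (294,196). The tab sits where expected. Next I grip the tab and draw the rail back.

```bash
python3 - <<'E'
from rb import *
print(manip.movel(W(-.08,0,.069),max_speed=.1,force_limit=8));st("down")
manip.grasp();st("grip");print(current_finger_force())
print(manip.movel(W(-.150,0,.069),max_speed=.04,force_limit=20));st("pulled")
manip.open_jaws();st("open")
manip.movel(W(-.150,0,.24),max_speed=.2)
manip.reach([.35,-.05,.30],D(0));st("aside")
T=shot("top2");o,y,R,wh=stand(T);print("stand",o,y,wh)
E
```

```text
False
down t=13.0 loc [-0.0793  0.0001] z 0.070 F [ 0.3 -0.9  0.6] open 0.998
grip t=13.7 loc [-0.08    0.0013] z 0.069 F [-1.2  4.7  0.6] open 0.155
59.70363199710846
False
pulled t=15.6 loc [-0.1485  0.0012] z 0.069 F [ 3.7  6.4 -2.6] open 0.154
open t=16.2 loc [-1.5e-01 -1.0e-04] z 0.069 F [ 0.5 -0.4  0.5] open 1.004
aside t=22.0 loc [-0.2588 -0.2563] z 0.300 F [ 0.3  0.4 -0.3] open 1.001
stand [0.58320745 0.22800674] 0.0823778975237397 (0.27438321709632874, 0.46784889698028564)
```

View pics/top2.png

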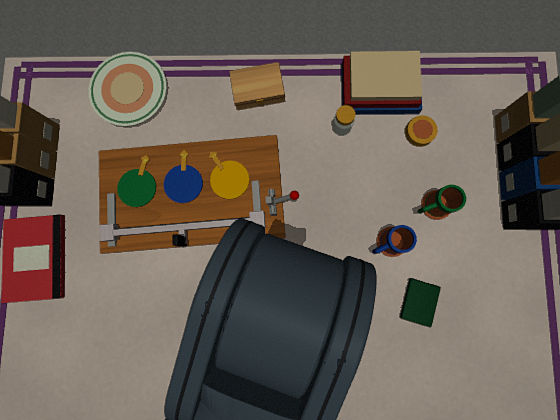

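The rail is fully back and all three pads are clear: green (137,188), blue (183,183), yellow (230,179). The mugs have not moved. I'll refine the pads and arrows, then pick up the green mug.

```bash
python3 - <<'E'
from rb import *
T=dict(np.load("top2.npz"));pads={}
for k in ('green','blue'):
    P,L=pad(T,k,O,RS);s=np.ones(len(P),bool)
    c0=P.mean(0)
    for t in (.01,.004,.003):
        s=np.abs(np.hypot(*(P-c0).T)-.0495)<t;c0,e=circle(P[s],.0495,c0)
    pads[k]=c0;print(k,c0,loc(c0),e,s.sum())
A=arrows(T,O,RS,pads)
# second look: scene camera rays onto the board
print(A)
M={'blue':mug(T,'blue',(360,430,215,262)),'green':mug(T,'green',(405,480,170,225))};print(M)
for k in M:
    a=A[k][0];h=M[k][1];c=M[k][0]
    for n in (0,np.pi):
        g=planner.ik([*c,.2],D(h+n));g2=planner.ik([*c,.046],D(h+n));p=planner.ik([*pads[k],.2],D(a+n));p2=planner.ik([*pads[k],.062],D(a+n))
        print(k,n,[None if q is None else np.round(q,2).tolist() for q in (g,g2,p,p2)])
E
```

```text
green [0.57509535 0.34850033] [0.00067926 0.12071371] 0.0010238619591023913 102
blue [0.58542602 0.22872394] [0.0003711  0.00049304] 0.0009538337204842546 102
{'green': (np.float64(-0.19801705816857038), np.int64(71), np.float64(0.07078329676781708)), 'blue': (np.float64(0.0419933091400439), np.int64(74), np.float64(0.07087463895671482))}
{'blue': (array([ 0.44015583, -0.29632967]), np.float64(1.99642144703996), {'res': np.float64(0.0009971093576136099), 'n': 84, 'hr': np.float64(0.044377569384298474), 'hn': 88}), 'green': (array([ 0.53226013, -0.4113808 ]), np.float64(1.9552826655267008), {'res': np.float64(0.0012667079757022854), 'n': 70, 'hr': np.float64(0.042024807279680686), 'hn': 93})}
blue 0 [[-0.72, 0.06, 0.05, 1.56, 0.0, 0.43], [-0.72, 0.1, -0.21, 1.25, 0.0, 0.43], [0.27, 0.32, 0.35, 1.6, 0.0, -2.92], [0.27, 0.34, 0.1, 1.33, 0.0, -2.92]]
blue 3.141592653589793 [[-0.72, 0.06, 0.05, 1.56, 0.0, -2.72], [-0.72, 0.1, -0.21, 1.25, 0.0, -2.72], [0.27, 0.32, 0.35, 1.6, 0.0, 0.22], [0.27, 0.34, 0.1, 1.33, 0.0, 0.22]]
green 0 [[-0.76, 0.45, 0.51, 1.63, 0.0, 0.43], [-0.76, 0.47, 0.23, 1.33, 0.0, 0.43], [0.45, 0.45, 0.51, 1.63, 0.0, -2.5], [0.45, 0.46, 0.25, 1.36, 0.0, -2.5]]
green 3.141592653589793 [[-0.76, 0.45, 0.51, 1.63, 0.0, -2.71], [-0.76, 0.47, 0.23, 1.33, 0.0, -2.71], [0.45, 0.45, 0.51, 1.63, 0.0, 0.64], [0.45, 0.46, 0.25, 1.36, 0.0, 0.64]]
```

```bash
cat >> rb.py <<'E'
PAD={'green':(np.array([.5750,.3482]),-.195),'blue':(np.array([.5853,.2284]),.041)}
def hang(T,k,box,c):
    """handle direction from depth points of handle-coloured pixels"""
    u0,u1,v0,v1=box;q=hmask(T,k,90,25);w=np.zeros_like(q);w[v0:v1,u0:u1]=1;X=cloud(T)[q&w]
    d=X[:,:2]-c;r=np.hypot(*d.T);s=(r>.036)&(r<.066)&(X[:,2]>.015)&(X[:,2]<.09);e=d[s].mean(0);return np.arctan2(e[1],e[0]),int(s.sum()),np.hypot(*e),X[s,2].mean()
def pick(c,h,n,z0=0.):
    manip.reach([*c,.22],D(h+n))
    print("touch",manip.movel([*c,.046+z0],max_speed=.1,force_limit=8));manip.grasp();st("grip")
    manip.movel([*c,.23],max_speed=.15);st("lift")
def place(c,a,n):
    manip.reach([*c,.22],D(a+n))
    manip.movel([*c,.075],max_speed=.1);manip.sleep(.3)
    print("touch",manip.movel([*c,.060],max_speed=.015,force_limit=4));st("down")
    manip.open_jaws();manip.sleep(.2);manip.movel([*c,.25],max_speed=.15);st("up")
E
python3 - <<'E'
from rb import *
T=dict(np.load("top2.npz"))
BX={'blue':(360,430,215,262),'green':(405,480,170,225)}
for k in BX:
    c,h,i=mug(T,k,BX[k]);print(k,h,hang(T,k,BX[k],c))
k='green';c=np.array([.5327,-.4120]);h=hang(T,k,BX[k],c)[0]
if abs(h-1.96)<.15:
    pick(c,h,0)
    print(current_finger_force())
E
```

```text
blue 1.99642144703996 (np.float64(2.0469660129521365), 63, np.float64(0.04762042169119121), np.float64(0.07359878381822696))
green 1.9552826655267008 (np.float64(1.9423473153780786), 56, np.float64(0.04778061526829884), np.float64(0.0766758640504585))
touch False
grip t=26.3 loc [-0.1081 -0.6333] z 0.047 F [ 1.  -0.6  3.7] open 0.719
lift t=27.7 loc [-0.1092 -0.6327] z 0.229 F [-0.9  0.1 -2.2] open 0.722
62.82931703841314
```

```bash
python3 - <<'E'
from rb import *
c,a=PAD['green'];place(c,a,0)
manip.reach([.35,-.05,.30],D(0));st("aside")
T=shot("top3")
B=(100,175,125,225)
m,h,i=mug(T,'green',B);print(m,h,i)
E
```

```text
touch True
down t=33.0 loc [0.0004 0.1204] z 0.063 F [ 0.3 -0.9  4.2] open 0.719
up t=35.0 loc [0.0002 0.1203] z 0.249 F [ 0.3 -0.7 -0.7] open 0.999
aside t=39.4 loc [-0.2587 -0.2563] z 0.300 F [0.1 0.2 0.1] open 0.997
[0.57728836 0.33617797] -2.5300998725620456 {'res': np.float64(0.0014956456365960347), 'n': 25, 'hr': np.float64(0.012474788345786794), 'hn': 467}
```

View pics/top3.png

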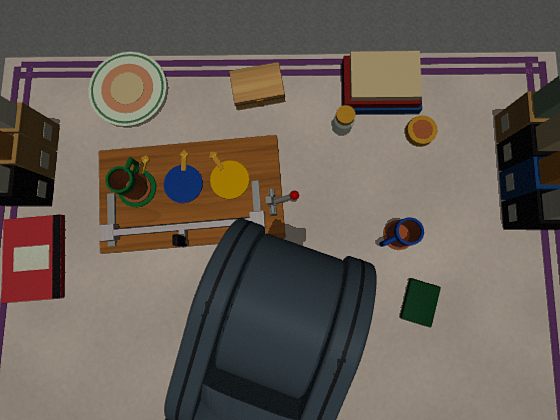

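The green mug stands on its pad, rim at (120,180) and handle towards (135,163). The blue mug has been knocked aside, from (402,238) to about (408,233). I'll measure with a height filter, because the green pad confuses the colour mask.

```bash
cat >> rb.py <<'E'
def mug2(T,k,near,rad=.09):
    """rim band pixels (by depth near .1) -> ray onto z=.1 -> circle; handle pixels by depth"""
    X=cloud(T);q=hmask(T,k,90,25)&(np.hypot(X[...,0]-near[0],X[...,1]-near[1])<rad)
    g=q&(X[...,2]>.09)&(X[...,2]<.115);d=X[...,:2]-near
    px=np.argwhere(g)[:,::-1];P=plane(T,px,.1)[:,:2];c=np.median(P,0)
    f=lambda z:np.hypot(P[:,0]-z[0],P[:,1]-z[1])-.0285
    for t in (.02,.008,.005):
        s=np.abs(f(c))<t;Q=P[s];c,e=circle(Q,.0285,c)
    H=X[q];r=np.hypot(*(H[:,:2]-c).T);s2=(r>.037)&(r<.066)&(H[:,2]>.035)&(H[:,2]<.09);e2=(H[s2,:2]-c).mean(0)
    return c,np.arctan2(e2[1],e2[0]),dict(res=e,n=len(Q),hn=int(s2.sum()),hr=np.hypot(*e2),hz=H[s2,2].mean())
def err(k,m,h):
    c,a=PAD[k];Rk=np.array([[np.cos(a),-np.sin(a)],[np.sin(a),np.cos(a)]]);d=(m-c)@Rk
    print(k,"off-centre mm",(d*1000).round(1),"turn deg",np.degrees((h-a+np.pi)%(2*np.pi)-np.pi).round(1))
E
python3 - <<'E'
from rb import *
T=dict(np.load("top3.npz"));T2=dict(np.load("top2.npz"))
print("old",mug2(T2,'green',np.array([.5327,-.412])),mug2(T2,'blue',np.array([.44,-.297])))
r=mug2(T,'green',PAD['green'][0]);print(r);err('green',*r[:2])
near=plane(T,[[408,233]],.1)[0,:2];print(near,mug2(T,'blue',near),mug(T,'blue',(365,440,210,262)))
S=cams.camera("scene");np.savez("scene3.npz",**S)
near=mug2(T,'blue',near)[0]
for k,n in (('green',PAD['green'][0]),('blue',near)): print("scene",k,mug2(S,k,n))
E
```

```text
old (array([ 0.53320409, -0.41252028]), np.float64(1.951818333501103), {'res': np.float64(0.0016417702304818494), 'n': 222, 'hn': 56, 'hr': np.float64(0.049187256813317946), 'hz': np.float64(0.0766758640504585)}) (array([ 0.44024725, -0.29703113]), np.float64(2.0438394493230208), {'res': np.float64(0.0017655594016395386), 'n': 245, 'hn': 61, 'hr': np.float64(0.04864654941708591), 'hz': np.float64(0.07416180543601185)})
(array([0.57669941, 0.35083498]), np.float64(-0.33654818213696924), {'res': np.float64(0.002215620488008105), 'n': 79, 'hn': 41, 'hr': np.float64(0.047613281977020964), 'hz': np.float64(0.06439846480519006)})
green off-centre mm [1.2 2.9] turn deg -8.1
[ 0.45270279 -0.31168336] (array([ 0.45747147, -0.31461868]), np.float64(2.031133950099128), {'res': np.float64(0.0017797561325426767), 'n': 243, 'hn': 65, 'hr': np.float64(0.05061118358549752), 'hz': np.float64(0.07224786834385652)}) (array([ 0.45682548, -0.31232443]), np.float64(2.006465094120869), {'res': np.float64(0.0011276403383720247), 'n': 62, 'hr': np.float64(0.04153646142013615), 'hn': 96})
scene green (array([0.57849407, 0.35328576]), np.float64(-0.39623457901405934), {'res': np.float64(0.0023898653159288787), 'n': 44, 'hn': 36, 'hr': np.float64(0.05096632895882801), 'hz': np.float64(0.06444683547252922)})
scene blue (array([ 0.4615051 , -0.31583142]), np.float64(2.0196353552550947), {'res': np.float64(0.002126594282623543), 'n': 241, 'hn': 11, 'hr': np.float64(0.05269967272341502), 'hz': np.float64(0.07667597340737181)})
```

```bash
sed -i 's/def mug2(T,k,near,rad=.09):/def mug2(T,k,near,z0=0.,rad=.09):/; s/X=cloud(T);q=hmask(T,k,90,25)&/X=cloud(T);X[...,2]-=z0;q=hmask(T,k,90,25)\&/; s/P=plane(T,px,.1)\[:,:2\];c=np.median/P=plane(T,px,.1+z0)[:,:2];c=np.median/' rb.py
python3 - <<'E'
from rb import *
T=dict(np.load("top3.npz"));S=dict(np.load("scene3.npz"))
for C in (T,S):
    r=mug2(C,'green',PAD['green'][0],.016);print(r);err('green',*r[:2])
E
python3 - <<'E'
import cv2
a=cv2.imread("pics/top3.png");cv2.imwrite("pics/g3.png",cv2.resize(a[140:220,95:200],(788,600),interpolation=cv2.INTER_CUBIC))
E
```

```text
(array([0.57313184, 0.34672814]), np.float64(-0.21918678049534737), {'res': np.float64(0.0018226262737421133), 'n': 229, 'hn': 72, 'hr': np.float64(0.048518264006551834), 'hz': np.float64(0.0626229189050464)})
green off-centre mm [-1.5 -1.8] turn deg -1.4
(array([0.57587774, 0.3432929 ]), np.float64(-0.18723256416422898), {'res': np.float64(0.0022351789758388516), 'n': 84, 'hn': 42, 'hr': np.float64(0.050580695763495255), 'hz': np.float64(0.05989809311120274)})
green off-centre mm [ 1.8 -4.6] turn deg 0.4
```

View pics/g3.png

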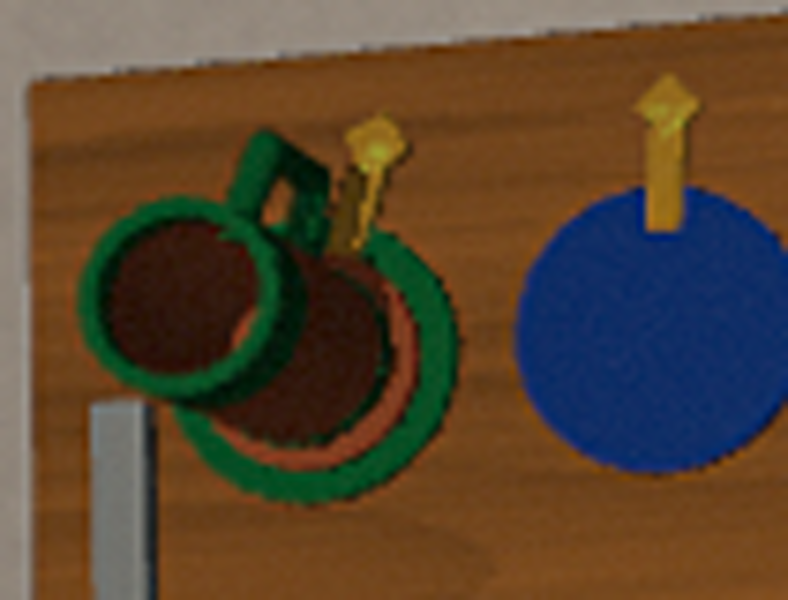

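The crop shows the green mug centred on its pad, with its handle parallel to the arrow. Now I re-measure the blue mug and move it.

```bash
python3 - <<'E'
from rb import *
T=shot("top4");near=np.array([.457,-.313])
r=mug2(T,'blue',near);m=mug(T,'blue',(365,440,205,262));print(r,m)
c=(r[0]+m[0])/2
if np.hypot(*(r[0]-m[0]))<.004 and abs(r[1]-m[1])<.15:
    pick(c,r[1],0);print(current_finger_force())
    if .68<current_opening()<.76:
        p,a=PAD['blue'];place(p,a,0)
        manip.reach([.35,-.05,.30],D(0));st("aside")
        T=shot("top5")
        for k in PAD: q=mug2(T,k,PAD[k][0],.016);print(q);err(k,*q[:2])
E
```

```text
(array([ 0.45744604, -0.3144294 ]), np.float64(2.0310524090216155), {'res': np.float64(0.0018410031075840846), 'n': 250, 'hn': 67, 'hr': np.float64(0.05050596495143648), 'hz': np.float64(0.07198969452122998)}) (array([ 0.45689339, -0.3121683 ]), np.float64(2.0130176240321624), {'res': np.float64(0.0011052607193962549), 'n': 62, 'hr': np.float64(0.04077171657574448), 'hn': 98})
touch False
grip t=43.8 loc [-0.1749 -0.5285] z 0.047 F [ 0.2 -0.1  2.4] open 0.718
lift t=45.2 loc [-0.1758 -0.5276] z 0.229 F [ 0.3 -0.7 -2.6] open 0.716
62.11330834252294
touch True
down t=50.6 loc [0.     0.0001] z 0.063 F [ 1.1 -0.1  5.4] open 0.718
up t=52.6 loc [-0.0002  0.0001] z 0.249 F [-0.3 -0.5  0.4] open 1.004
aside t=57.3 loc [-0.2587 -0.2563] z 0.300 F [-0.8  0.4  0.8] open 1.002
(array([0.57300023, 0.34677913]), np.float64(-0.21687252394974582), {'res': np.float64(0.0018427456492918508), 'n': 232, 'hn': 69, 'hr': np.float64(0.04842774231562975), 'hz': np.float64(0.06328290252272399)})
green off-centre mm [-1.7 -1.8] turn deg -1.3
(array([0.58175466, 0.22668446]), np.float64(0.034977821167499194), {'res': np.float64(0.0019835487323862544), 'n': 250, 'hn': 77, 'hr': np.float64(0.05020271736451008), 'hz': np.float64(0.06455824499294686)})
blue off-centre mm [-3.6 -1.6] turn deg -0.3
```

```bash
python3 - <<'E'
from rb import *
manip.reach(W(-.150,0,.24),D(YAW))
print(manip.movel(W(-.150,0,.069),max_speed=.1,force_limit=8));st("down")
manip.grasp();st("grip")
print(manip.movel(W(-.079,0,.069),max_speed=.03,force_limit=15));st("home")
manip.open_jaws();st("open")
manip.movel(W(-.079,0,.24),max_speed=.2)
manip.reach([.35,-.05,.30],D(0));st("aside")
T=shot("top6")
for k in PAD: q=mug2(T,k,PAD[k][0],.016);print(q[2]);err(k,*q[:2])
S=cams.camera("scene");cv2.imwrite("pics/scene6.png",cv2.resize(S["img"][120:260,250:420,::-1],(720,593),interpolation=cv2.INTER_CUBIC))
E
```

```text
False
down t=64.0 loc [-1.494e-01  1.000e-04] z 0.070 F [ 0.8 -0.1  0.4] open 0.998
grip t=64.6 loc [-0.15    0.0012] z 0.069 F [-0.4  5.2  0. ] open 0.152
False
home t=67.1 loc [-0.08    0.0012] z 0.069 F [-2.8  5.2  2.5] open 0.154
open t=67.8 loc [-0.0789 -0.0001] z 0.069 F [ 0.2 -0.5 -0.7] open 1.001
aside t=73.5 loc [-0.2588 -0.2563] z 0.300 F [-0.3 -0.8 -0.1] open 0.999
{'res': np.float64(0.0018437506540205674), 'n': 231, 'hn': 68, 'hr': np.float64(0.048082375263941345), 'hz': np.float64(0.06279173269020763)}
green off-centre mm [-1.6 -1.7] turn deg -1.2
{'res': np.float64(0.0019904717284422633), 'n': 250, 'hn': 76, 'hr': np.float64(0.05014003732836699), 'hz': np.float64(0.06419654672124762)}
blue off-centre mm [-3.7 -1.7] turn deg -0.2
```

View pics/scene6.png

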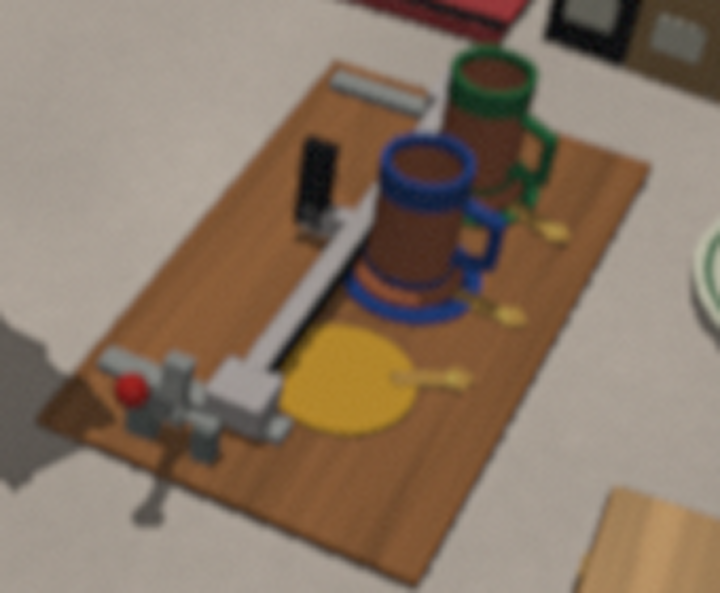

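View pics/top6.png

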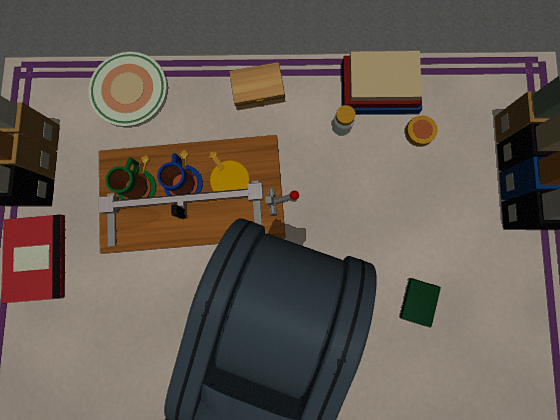

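The rail is home and both mugs are in place, with the lever ball out at (294,196). Now I flip the lever back from the outside.

```bash
python3 - <<'E'
from rb import *
manip.grasp()
manip.reach(W(-.0725,-.325,.22),D(YAW+np.pi/2));st("above")
print(manip.movel(W(-.0725,-.325,.09),max_speed=.1,force_limit=8))
print(manip.movel(W(-.0725,-.188,.09),max_speed=.06,force_limit=15));st("push")
manip.movel(W(-.0725,-.215,.09),max_speed=.1);manip.movel(W(-.0725,-.25,.24),max_speed=.2)
manip.reach([.35,-.12,.30],D(0));st("aside")
T=shot("top7")
for k in PAD: q=mug2(T,k,PAD[k][0],.016);err(k,*q[:2])
S=cams.camera("scene");S0=dict(np.load("scene0.npz"));T0=dict(np.load("top0.npz"))
def ball(C):
    n=hmask(C,'red',120,50);u,v=proj(C,W(-.0725,-.17,.107))[0].astype(int);w=n*0;w[v-14:v+14,u-14:u+14]=1;n&=w>0;return np.mean(np.argwhere(n),0)[::-1],n.sum()
print("scene ball start/now",ball(S0),ball(S),"top",ball(T0),ball(T))
E
```

```text
above t=75.9 loc [-0.0726 -0.3249] z 0.220 F [-0.1  0.4 -0.3] open -0.005
False
True
push t=78.2 loc [-0.0722 -0.2983] z 0.092 F [ 0.9 -0.8  1.1] open -0.001
aside t=81.3 loc [-0.2649 -0.3258] z 0.299 F [ 0.2 -0.1  0.7] open -0.000
green off-centre mm [-1.7 -1.7] turn deg -1.3
blue off-centre mm [-3.6 -1.6] turn deg -0.3
scene ball start/now (array([299.8  , 185.925]), np.int64(40)) (array([298.66666667, 186.22222222]), np.int64(45)) top (array([249.13636364, 198.07575758]), np.int64(66)) (array([252.12698413, 197.66666667]), np.int64(63))
```

View pics/top7.png

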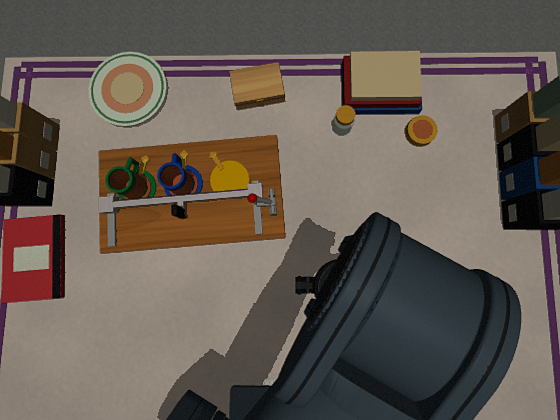

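The force limit tripped on first contact, and the retreat move then carried the lever most of the way. It now sits about 0.1 rad short of its starting position, so I'll push it fully home.

```bash
python3 - <<'E'
from rb import *
manip.reach(W(-.0725,-.26,.24),D(YAW+np.pi/2))
print(manip.movel(W(-.0725,-.245,.09),max_speed=.1,force_limit=8))
print(manip.movel(W(-.0725,-.196,.09),max_speed=.02,force_limit=18));st("push")
manip.movel(W(-.0725,-.24,.09),max_speed=.1);manip.movel(W(-.0725,-.26,.24),max_speed=.2)
manip.reach([.35,-.12,.30],D(0));st("aside")
T=shot("top8")
for k in PAD: q=mug2(T,k,PAD[k][0],.016);err(k,*q[:2])
S=cams.camera("scene");S0=dict(np.load("scene0.npz"));T0=dict(np.load("top0.npz"));X=cloud(S)
def ball(C):
    n=hmask(C,'red',120,50);u,v=proj(C,W(-.0725,-.17,.107))[0].astype(int);w=n*0;w[v-14:v+14,u-14:u+14]=1;n&=w>0;return np.mean(np.argwhere(n),0)[::-1],n.sum()
a,b=ball(S),ball(T);print("now",a,b)
print([ (x,proj(T,W(-.0725,-.225+.085*np.sin(x),.042+.085*np.cos(x)))[0]) for x in (.7,.6,.5,.4)],loc(tri([T,S],[b[0],a[0]])[0]))
E
```

```text
False
False
push t=86.9 loc [-0.0724 -0.1987] z 0.090 F [ 0.1 -7.4 -0. ] open -0.002
aside t=89.6 loc [-0.2649 -0.3258] z 0.299 F [-0.3 -0.1  0.4] open 0.001
green off-centre mm [-1.7 -1.8] turn deg -0.8
blue off-centre mm [-3.7 -1.6] turn deg -0.3
now (array([301.025, 185.775]), np.int64(40)) (array([246.12121212, 198.96969697]), np.int64(66))
[(0.7, array([246.66908705, 199.26909143])), (0.6, array([249.35236058, 198.612746  ])), (0.5, array([252.31384447, 197.98594232])), (0.4, array([255.5207647, 197.3970119]))] [-0.07144735 -0.16881041]
```

The ball's position now matches a lean of 0.7 rad, so the lever is fully locked. The mugs are in place and the arm is clear, so I'm handing in.

```bash
python3 -c "
from plant import manip
print(manip.finish_job())"
```

```text
the job is handed in; nothing more can be done
None
```

I handed the job in at about 90 s without seeing a verdict: the green and blue mugs stand about 2–4 mm off their pad centres with handles within 2° of the arrows, the yellow mug was absent so its pad is empty, and the rail is home with the lever fully locked.

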